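# Find the packed cartridge and dock it

## Task

One of these two closed resin cartridges is packed and the other is spent, and only their weight tells. Lift the left one clear of the bench and stand it back, then lift the right one, to feel which is heavier. Load the heavier into the dock's channel and slide it forward so that it pushes the stiff fitting fully home, press it there against the stop with about 15 N for a second, and never bear on the dock with more than about 20 N; leave it there upright on the sunken tray, with the lighter one standing upright about where it stood and everything else undisturbed.

Things in the scene. Friction and masses are not known exactly. Their poses are not given: they have to be found in the camera images.
- cartridge_left: closed opaque white plastic cartridge, the one on the robot's left (larger y): upright square prism 46 x 46 mm, 88 mm tall, grey band, plus a round nipple on top (22 mm wide, 7 mm tall). Origin: centre of its underside, z up, x and y square to its faces. Its twin looks the same; either may be the packed one (560 to 740 g), the other is spent (220 to 320 g).
- cartridge_right: closed opaque white plastic cartridge, the one on the robot's right (smaller y): upright square prism 46 x 46 mm, 88 mm tall, grey band, plus a round nipple on top (22 mm wide, 7 mm tall). Origin: centre of its underside, z up, x and y square to its faces. Its twin looks the same; either may be the packed one (560 to 740 g), the other is spent (220 to 320 g).
- dock: fixed cartridge dock: grey base 250 x 84 mm with an open-topped straight channel along its x, 51 mm wide inside (y -25.5 to 25.5 mm), between aluminium walls from x = -85 to 40 mm; flared lips, top 52 mm above the bench. Origin on the underside, z up, +x along the channel to the white pump head (x = 75 to 130 mm, 90 mm high). -x end open. A cartridge fits in square.
- dock_entry (a point): point on the channel's midline at dock x = -45 mm, 22 mm above the bench (the level of the sunken tray): lower a cartridge from above with its underside centre here, clear of the fitting, then slide it along dock +x; fully home its centre is 47 to 72 mm further on, by the fitting's mounting. Axes as the dock's.
- tray (a joint): black sprung tray, the channel floor (dock x -82 to 53 mm). Value in m: 0 = up (its top 30 mm above the bench), 0.008 = fully down (top at 22 mm). It pushes up with 3.4 N when up, 4.2 N when down: a free packed cartridge sinks it fully, a spent one does not.
- fitting (a joint): steel inlet fitting, a block 34 mm wide, 42 to 82 mm above the bench, across the channel; slides along dock x with 2.5 N of drag and stays where left. Value in m: 0 = out, 0.020 = fully home on a solid stop, starts at 0 to 0.008. Its mounting also varies: at 0 its face lies anywhere from dock x = 5 to 30 mm, so find it and its stop by feel.
- reagent_bottle: bystander, leave alone: amber glass reagent bottle with orange cap, 72 mm diameter, 170 mm tall; origin at the centre of its underside
- beaker: bystander, leave alone: clear open beaker, 66 mm rim, 80 mm tall; origin at the centre of its underside
- jar: bystander, leave alone: small clear jar with black cap, 48 mm diameter, 60 mm tall; origin at the centre of its underside
- petri_dish: bystander, leave alone: flat clear dish, 52 mm diameter, 15 mm tall; origin at the centre of its underside
- tip_box: bystander, leave alone: closed blue pipette-tip box, 85 x 120 x 50 mm; origin at the centre of its underside
- wrench: bystander, leave alone: small steel fitting wrench lying flat, 150 mm long; origin at its middle, lying along x
Things that resemble listed ones, but are neither listed nor needed, are in the scene too. What is shaped like the cartridge_left but blue is not meant.

How it is judged:
By the outcome, as a careful person would: the job done as asked, in the order asked, and still so for the second after the job is handed in, with the robot touching nothing.
It also fails if it takes over 72 s, if anything falls off the work surface, if the arm or the gripper's body presses on something with over 40 N, if the wrist force passes 120 N, or if a joint passes its speed limit or range.

## Robot

A 6-joint arm with a two-finger parallel gripper is mounted at the origin on the work surface. World frame = base frame: x ahead of the robot, y to its left, z up, the work surface at z = 0. Lengths are in mm, angles in rad, forces in N, time in s.
With the tool pointing down it reaches from about 275 to 1000 mm from the base axis. Payload 8.4 kg.
Tool frame: the origin (TCP) lies on the centre line of the jaws, within the pads' length; the fingertips stand 19 mm ahead of it and the grasp point (between the pads) is the TCP; z points along the fingers, x is the direction in which the jaws open and shut, and the axes are right-handed (so a half turn about z gives the same grasp; the last joint's range is limited). The gripper opens to 85 mm and grips with 20 to 120 N. Pads are 22 mm wide; open, the fingers measure 114 mm over their backs; the gripper's body (76 mm by 85 mm) begins 54 mm behind the grasp point. The pads swing forward as they close: fully open they stand 13 mm farther back than shut.
Start: joints at [1.298, 0.353, 1.633, -0, 1.155, -0.002], TCP at [167.187, 602.226, 250.281] pointing down, gripper open.
Joint ranges: [-2.63, 2.63], [-0.92, 2.1], [0.06, 2.66], [-1.3, 4.44], [0, 2.69], [-3.02, 3.02]. Speed limits (rad/s): [2.22, 2.22, 2.79, 3.14, 3.14, 3.14].

## Interface

Orientations are given as [roll, pitch, yaw] about the fixed x, y, z axes, in that order (R = Rz(yaw) Ry(pitch) Rx(roll)).
In Python, from workcell import r gives the robot as it stands. The module is installed in compiled form; this text tells all that it offers. Calls block until the motion is done:
- r.reach(position, orientation): joint-space move of the TCP to a pose.
- r.move_straight(position, rot=None, speed=150): straight line of the TCP; rot=None keeps the orientation; speed is the mean speed in mm/s.
- r.move_joints(angles): joint-space move.
- r.gripper_to(opening, strength=None): finger opening in mm; strength is the grip in N (None keeps the last); returns when the fingers have stopped.
- r.wait(seconds).
- r.ik(position, orientation): joint angles nearest the present ones, or None.
- r.capture(name): name is "scene" or "top"; returns (picture, depth): 400x640x3 uint8, red, green, blue; 400x640 float32, mm along the optical axis (not along the pixel's ray), 0 where there is no reading.
- r.camera_params(name): a dict with "vertical_fov" (degrees; the focal length in pixels is half the picture's height over the tangent of half this angle, whatever the lens; pixels are square), "cx", "cy" (the principal point, pixels), "position" and "orientation" of the camera in the world. Camera axes: x right, y up, looking along -z (the intrinsics and any distortion apply to the point x, -y, -z); pixel columns grow to the right and rows downward; lengths in mm; the calibration is good to about 2 mm. A picture is of the moment at which its call begins. camera_params takes no time and is no camera call.
A pose or a line that the arm cannot do raises r.Unreachable and nothing moves.
- r.close_job(): hands the job in, once; it reports no verdict.
Trained networks look in the newest picture that a camera, given by its name, has taken for a name from the list of things; names that differ only in an ending like _2 or _b are one class to them, and where a whole thing is asked for, a point or a joint stands for the part that bears it (a point fixed in the world has none). Each returns a list of dicts, best first, with "conf" (0 to 1); they miss things now and then, are a little off and sometimes report something else, mostly with a low value. They report only what shows in the picture. A call takes as long as a camera call. They do not tell look-alikes from the thing itself.
- r.find_in(camera, query): "centre" ([column, row] in pixels, amid what is visible of it).
- r.masks_of(camera, query): "pixels" (400x640 bool, what is visible of it) and "centre" ([column, row] in pixels, amid what is visible of it).
- r.tip_of(camera, query): "centre" ([column, row] in pixels: a listed point, or the origin of a listed thing).
Readings, each from a call of its own:
- r.current_clock(): time.
- r.current_joints(): joint angles.
- r.current_dq(): joint speeds.
- r.current_joint_torque(): joint torques, N m.
- r.current_ee_pos(): TCP position.
- r.current_orientation(): TCP orientation.
- r.current_force(): force on the tool from outside, world axes, zero at the start.
- r.current_moment(): the same for the moment, N m.
- r.current_width(): finger opening in mm.
Only numpy, scipy, OpenCV 4.12 (cv2) and the standard library are available. Lean on these libraries where they do the work, as an engineer would, in place of code of your own. Each camera call takes 0.05 s, during which the arm holds its last target. There are 200 camera calls.

## Working session

There is one attempt and no reset: what is moved stays moved. The work goes in short steps, each a Python script; the robot and the scene stay as the last script left them, time stands still between calls to the robot, and variables do not carry over. Pictures are saved under pics/ and viewed, about 8 in all and at most 12, crops included, and the job is handed in when it is done.

```bash
mkdir -p pics; ls; python3 - <<'E'
from workcell import r
import cv2,numpy as np
for c in("scene","top"):
    p,d=r.capture(c); cv2.imwrite(f"pics/{c}0.png",p[:,:,::-1]); np.savez(f"{c}0.npz",p=p,d=d)
    print(c,r.camera_params(c))
    for q in("cartridge_left","dock","dock_entry","fitting"):
        print(q,[(np.round(x["centre"]),round(x["conf"],2)) for x in r.tip_of(c,q)], [(np.round(x["centre"]),round(x["conf"],2)) for x in r.find_in(c,q)])
print(r.current_clock(),r.current_force(),r.current_orientation(),r.current_width())
E
```

```text
pics
scene {'vertical_fov': 46.34125526440957, 'cx': 319.3683298216804, 'cy': 199.08600841121964, 'position': array([953.32655695, 291.49314383, 889.08017829]), 'orientation': array([0.53329645, 0.00617583, 2.10332375])}
cartridge_left [(array([429., 242.]), 0.96), (array([480., 258.]), 0.94), (array([213., 148.]), 0.73), (array([412., 291.]), 0.71), (array([452., 209.]), 0.59)] [(array([461., 197.]), 0.86), (array([420., 284.]), 0.69), (array([432., 232.]), 0.65), (array([487., 247.]), 0.62)]
dock [(array([202., 167.]), 0.95)] [(array([194., 170.]), 0.62)]
dock_entry [(array([214., 147.]), 0.82), (array([206., 167.]), 0.66)] [(array([195., 171.]), 0.69)]Traceback (most recent call last):
  File "<stdin>", line 7, in <module>
ValueError: it knows: beaker, cartridge_left, cartridge_right, dock, dock_entry, jar, petri_dish, reagent_bottle, tip_box, wrench
```

View pics/scene0.png

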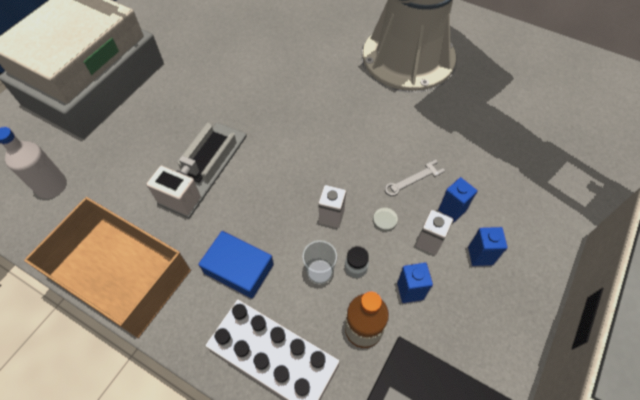

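```bash
python3 - <<'E'
from workcell import r
import cv2,numpy as np
c="top"
p,d=r.capture(c); cv2.imwrite(f"pics/{c}0.png",p[:,:,::-1]); np.savez(f"{c}0.npz",p=p,d=d)
print(c,r.camera_params(c))
for q in("cartridge_left","dock","dock_entry"):
    print(q,[(np.round(x["centre"]),round(x["conf"],2)) for x in r.tip_of(c,q)], [(np.round(x["centre"]),round(x["conf"],2)) for x in r.find_in(c,q)])
print(r.current_clock(),r.current_force(),r.current_orientation(),r.current_width())
E
```

```text
top {'vertical_fov': 42.89250587892633, 'cx': 309.18761207479423, 'cy': 186.55171721917725, 'position': array([ 297.15888095,   57.46206725, 1375.03058498]), 'orientation': array([ 0.16852594, -0.00205444, -1.56026031])}
cartridge_left [(array([190., 216.]), 0.9), (array([225., 243.]), 0.86), (array([225., 161.]), 0.79), (array([230., 204.]), 0.55)] [(array([225., 206.]), 0.82), (array([226., 158.]), 0.8), (array([189., 216.]), 0.71), (array([221., 240.]), 0.59)]
dock [(array([424., 177.]), 0.88)] [(array([426., 171.]), 0.62), (array([345., 115.]), 0.32)]
dock_entry [(array([424., 193.]), 0.77)] [(array([425., 169.]), 0.96)]
0.7 [-0.7228368  -0.70739168 -0.53040944] [-3.14156669e+00 -9.70422611e-06  1.30000920e+00] 85.39289500333578
```

View pics/top0.png

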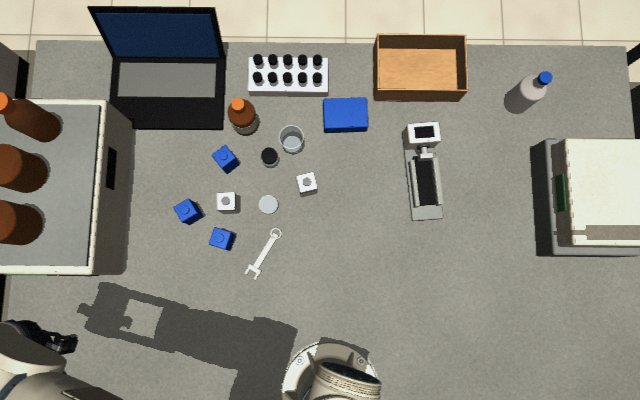

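The white cartridges are at top (227,201), the left one, and (307,183), the right one; in the scene view they are at (437,228) and (332,200). Four blue prisms or look-alikes surround them and are not meant. The dock is at top (424,172), with its pump head away from the robot. Next I measure these with depth.

```bash
cat > h.py <<'E'
from workcell import r
import cv2,numpy as np
from scipy.spatial.transform import Rotation as Ro
def cloud(c,d):
    k=r.camera_params(c); f=200/np.tan(np.radians(k["vertical_fov"])/2)
    v,u=np.mgrid[:400,:640]
    P=np.stack([(u-k["cx"])/f*d,-(v-k["cy"])/f*d,-d],-1)
    return P@Ro.from_euler("xyz",k["orientation"]).as_matrix().T+k["position"]
def pix(c,X):
    k=r.camera_params(c); f=200/np.tan(np.radians(k["vertical_fov"])/2)
    q=(np.asarray(X)-k["position"])@Ro.from_euler("xyz",k["orientation"]).as_matrix()
    return k["cx"]-f*q[...,0]/q[...,2], k["cy"]+f*q[...,1]/q[...,2]
def rect(P2):
    return cv2.minAreaRect(P2.astype(np.float32))
E
python3 - <<'E'
from h import *
for c,seeds in(("scene",((437,228),(332,200),(185,170))),("top",((227,201),(307,183),(424,172)))):
    p,d=r.capture(c); np.savez(f"{c}0.npz",p=p,d=d)
    W=cloud(c,d); 
    bench=W[(d>0)&(abs(W[...,2])<25)][:,2]; print(c,"bench",np.median(bench),bench.std())
    for i,(u,v) in enumerate(seeds[:2]):
        s=np.s_[v-25:v+26,u-25:u+26]; w=W[s].reshape(-1,3); hsv=cv2.cvtColor(p,cv2.COLOR_RGB2HSV)[s].reshape(-1,3)
        m=(w[:,2]>78)&(w[:,2]<102)&(hsv[:,1]<90)
        t=w[m]; print(i,m.sum(),t.mean(0).round(1),np.percentile(t[:,2],[5,50,95]).round(1),rect(t[:,:2]))
    u,v=seeds[2]; s=np.s_[v-80:v+81,u-80:u+81] ; w=W[s].reshape(-1,3)
    for lo,hi in((3,18),(19,36),(42,56),(57,79),(82,98)):
        m=(w[:,2]>lo)&(w[:,2]<hi)&(abs(w[:,1]+210)<130); t=w[m]
        if len(t)>9: print(lo,hi,m.sum(),t.mean(0).round(1),rect(t[:,:2]))
    for q in("dock",):
        for x in r.masks_of(c,q)[:1]:
            m=x["pixels"]&(d>0); t=W[m]; t=t[t[:,2]>4]; print("dockmask",len(t),x["conf"],rect(t[:,:2]))
            for lo,hi in((4,18),(19,36),(42,56),(57,79),(82,98)):
                q=t[(t[:,2]>lo)&(t[:,2]<hi)]
                if len(q)>9: print(lo,hi,len(q),q.mean(0).round(1),rect(q[:,:2]))
p=np.load("top0.npz")["p"]; q=np.load("scene0.npz")["p"]
a=cv2.resize(p[110:230,360:480],None,fx=3.3,fy=3.3,interpolation=2);b=cv2.resize(q[110:230,135:255],None,fx=3.3,fy=3.3,interpolation=2)
e=cv2.resize(p[130:250,170:330],None,fx=2.48,fy=2.48)[:,:];
cv2.imwrite("pics/crop1.png",np.hstack([a,b])[:,:,::-1]); cv2.imwrite("pics/crop2.png",e[:,:,::-1])
E
```

```text
scene bench -0.15883434359466264 4.379046362509935
0 545 [482.6 272.   88. ] [81.4 87.6 95. ] ((480.1080322265625, 271.7113952636719), (46.85797882080078, 46.46110916137695), 2.7879621982574463)
1 495 [533.3  67.7  88. ] [81.4 87.6 95.1] ((530.4962158203125, 66.22957611083984), (47.299964904785156, 45.9548454284668), 15.323308944702148)
3 18 1694 [ 639.3 -244.7    8.1] ((572.94140625, -210.65829467773438), (257.844482421875, 526.1349487304688), 89.8828125)
19 36 1310 [ 581.  -244.1   28.8] ((630.185302734375, -259.01922607421875), (153.77012634277344, 307.7754211425781), 89.9495849609375)
42 56 938 [ 623.3 -214.7   48.2] ((638.9882202148438, -190.89132690429688), (237.9535369873047, 316.2100830078125), 83.86315155029297)
57 79 592 [ 692.  -227.1   68.5] ((690.0274658203125, -231.8690185546875), (187.9360809326172, 176.46478271484375), 0.06886519491672516)
82 98 1159 [ 688.6 -233.1   87.5] ((691.366455078125, -217.86434936523438), (185.4302520751953, 180.86016845703125), 0.05698831006884575)
dockmask 4432 0.77 ((567.836181640625, -247.77426147460938), (254.91326904296875, 84.738021850
[... 1787 characters left out ...]
28), 5.421865463256836)
4 18 761 [ 518.9 -243.8   11.9] ((565.5089111328125, -250.31369018554688), (245.74472045898438, 84.53526306152344), 5.435916423797607)
19 36 940 [ 546.  -251.2   29.5] ((572.341552734375, -247.73306274414062), (230.30392456054688, 79.66536712646484), 5.459440231323242)
42 56 438 [ 553.4 -250.6   48.3] ((583.1314697265625, -248.04661560058594), (212.63999938964844, 77.36482238769531), 7.226250171661377)
57 79 192 [ 626.2 -237.6   69.3] ((593.8966064453125, -244.21279907226562), (185.98577880859375, 75.86370849609375), 6.059823989868164)
82 98 638 [ 660.1 -240.1   88. ] ((644.0458374023438, -243.51449584960938), (95.62955474853516, 83.71983337402344), 6.822105884552002)
```

View pics/crop1.png

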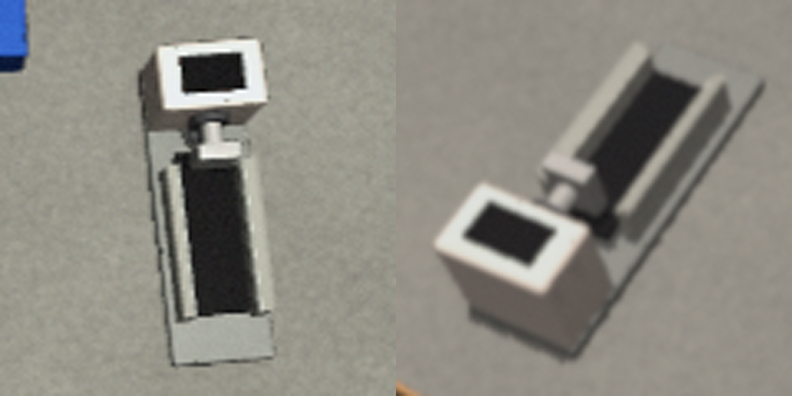

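View pics/crop2.png

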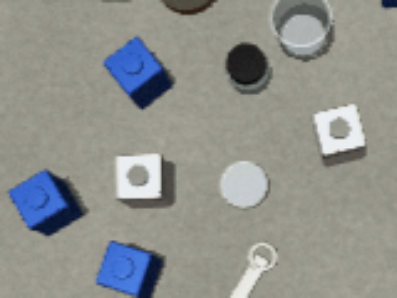

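Both crops confirm it: white cartridges at about (478.6, 270.7) with yaw 2.6° and (529.5, 65) with yaw 14.8°. The dock runs along about +x at yaw 5.5°, with the fitting near its front end. I'll refine the dock midline and start the left lift in the same step.

```bash
cat >> h.py <<'E'
from time import sleep
def rot(deg): return [np.pi,0,np.radians(deg)]
def F(n=10):
    a=[]
    for _ in range(n): a.append(r.current_force()); r.wait(0.02)
    return np.mean(a,0),np.std(a,0)
E
python3 - <<'E'
from h import *
for c in("scene","top"):
    z=np.load(f"{c}0.npz"); W=cloud(c,z["d"]).reshape(-1,3)
    a=np.radians(5.5); o=np.array([565.5,-249.]); D=(W[:,:2]-o)@np.array([[np.cos(a),-np.sin(a)],[np.sin(a),np.cos(a)]])
    x,y,h=D[:,0],D[:,1],W[:,2]; n=abs(y)<60
    def edges(x0,x1,z0,z1):
        lo=[];hi=[];xs=np.arange(x0,x1,5.)
        out=[]
        for s in xs:
            k=n&(x>=s)&(x<s+5)&(h>z0)&(h<z1)
            if k.sum()>4: out.append((s+2.5,y[k].min(),y[k].max()))
        out=np.array(out)
        if len(out)<3: return None
        return len(out),np.median(out[:,1]).round(1),np.median(out[:,2]).round(1),"slopes deg",np.degrees(np.polyfit(out[:,0],out[:,1],1)[0]).round(2),np.degrees(np.polyfit(out[:,0],out[:,2],1)[0]).round(2)
    print(c,"apron",edges(-120,-90,5,18),"walls",edges(-80,0,48,56),"pump",edges(78,125,84,95),"tray",edges(-78,0,26,33))
    k=n&(abs(y)<12)&(h>74)&(h<84)&(x<70); print("fitting top x",np.percentile(x[k],[2,50,98]).round(1),k.sum())
    k=n&(abs(y)<40)&(h>84); print("pump x",np.percentile(x[k],[1,99]).round(1)); k=n&(abs(y)<38)&(h>4)&(h<18)&(x<-80)&(x>-140);print("apron x",np.percentile(x[k],[1,99]).round(1))
    k=n&(abs(y)<45)&(h>48)&(h<56)&(x<60); print("wall x",np.percentile(x[k],[1,99]).round(1))
for p,y in(((478.6,270.7,200),92.6),((478.6,270.7,58),92.6),((529.5,65,58),104.8),((520,-253,80),95.5),((600,-245,80),95.5)): print(r.ik(p,rot(y)))
r.gripper_to(66,70); r.reach([478.6,270.7,180],rot(92.6)); print(r.current_clock(),F(),r.current_width())
E
```

```text
scene apron (6, np.float64(-38.7), np.float64(42.0), 'slopes deg', np.float64(20.89), np.float64(0.32)) walls (16, np.float64(-35.2), np.float64(36.1), 'slopes deg', np.float64(-0.66), np.float64(-0.37)) pump (10, np.float64(-40.4), np.float64(39.9), 'slopes deg', np.float64(0.28), np.float64(2.37)) tray (16, np.float64(-27.1), np.float64(36.0), 'slopes deg', np.float64(-0.02), np.float64(-0.32))
fitting top x [33.5 42.8 68.7] 78
pump x [ 75.9 377.1]
apron x [-123.5  -82.7]
wall x [-84.3  47.2]
top apron (6, np.float64(-43.9), np.float64(40.2), 'slopes deg', np.float64(3.8), np.float64(10.69)) walls (16, np.float64(-37.1), np.float64(33.9), 'slopes deg', np.float64(-0.54), np.float64(-0.59)) pump (10, np.float64(-41.0), np.float64(38.7), 'slopes deg', np.float64(1.01), np.float64(-4.74)) tray (16, np.float64(-27.8), np.float64(33.1), 'slopes deg', np.float64(0.47), np.float64(-1.11))
fitting top x [31.2 41.2 69.4] 65
pump x [ 38.1 374.7]
apron x [-135.3  -83.6]
wall x [-86.3  37.2]
[ 5.12019302e-01  2.92571912e-01  1.84372760e+00 -4.44089210e-16
  1.00529314e+00 -1.10415559e+00]
[ 5.12019302e-01  4.96102024e-01  1.93162167e+00 -4.44089210e-16
  7.13868956e-01 -1.10415559e+00]
[ 1.19334451e-01  4.77934668e-01  1.96730106e+00 -4.44089210e-16
  6.96356924e-01 -1.70977061e+00]
[-4.55414396e-01  4.94283894e-01  1.86033738e+00 -4.44089210e-16
  7.86971377e-01 -2.12220383e+00]
[-0.38998406  0.57860984  1.70029126  0.          0.86269155 -2.0567735 ]
2.9167 (array([0.13174596, 0.03163935, 0.03820373]), array([0.31742543, 0.46282683, 0.48003498])) 66.04223878027808
```

```bash
cat >> h.py <<'E'
def pick(x,y,yaw,zg=58,strength=70,lift=70):
    r.move_straight([x,y,zg],rot(yaw),speed=150); f0=F(15)[0]
    r.gripper_to(40,strength); w=r.current_width()
    r.move_straight([x,y,zg+lift],rot(yaw),speed=120); r.wait(0.3)
    f1,s=F(25); print("width",w,r.current_width(),"f0",f0.round(2),"lifted",f1.round(2),"std",s.round(2),"g",(f0-f1)[2]/9.81*1000); return w
def put(x,y,yaw,zg=58):
    r.move_straight([x,y,zg+6],rot(yaw),speed=120); r.move_straight([x,y,zg+0.3],rot(yaw),speed=15)
    print("down",F(8)[0].round(2)); r.gripper_to(66)
E
python3 - <<'E'
from h import *
X=(478.6,270.7,92.6)
pick(*X); put(*X)
r.move_straight([X[0],X[1],170],speed=250); print(r.current_clock(),F()[0])
E
```

```text
width 45.25353591662619 45.5048640297964 f0 [ 0.12 -0.01 -0.06] lifted [-0.03 -0.03 -6.45] std [0.43 0.36 0.46] g 651.9400851014049
down [-0.24 -0.19 -1.68]
8.3417 [-0.11046287  0.01864581 -0.15614708]
```

The left one reads 652 g, so it is packed. Now the right one is lifted as asked and put back.

```bash
python3 - <<'E'
from h import *
X=(529.5,65,104.8)
r.reach([X[0],X[1],170],rot(X[2]))
pick(*X); put(*X)
r.move_straight([X[0],X[1],170],speed=250); print(r.current_clock(),F()[0])
r.reach([478.6,270.7,170],rot(92.6))
for c,s in(("scene",((437,228),(332,200))),("top",((227,201),(307,183)))):
    p,d=r.capture(c); cv2.imwrite(f"pics/{c}1.png",p[:,:,::-1]); W=cloud(c,d)
    for (u,v) in s:
        S=np.s_[v-25:v+26,u-25:u+26]; w=W[S].reshape(-1,3); hsv=cv2.cvtColor(p,cv2.COLOR_RGB2HSV)[S].reshape(-1,3)
        m=(w[:,2]>78)&(w[:,2]<102)&(hsv[:,1]<90)
        if m.sum()>20: print(c,m.sum(),rect(w[m][:,:2]))
print(r.current_clock())
E
```

```text
width 45.16812441082035 45.27349142885611 f0 [0.18 0.06 0.21] lifted [ 0.04 -0.05 -2.52] std [0.57 0.45 0.55] g 278.8912339717015
down [-0.64  0.16  3.15]
14.5667 [-0.18661588 -0.01188851 -0.30967197]
scene 552 ((479.76654052734375, 271.4501953125), (47.45856475830078, 46.98078918457031), 1.4010589122772217)
scene 503 ((531.2615966796875, 66.35218811035156), (46.88877868652344, 46.26706314086914), 14.088920593261719)
top 320 ((528.5394287109375, 63.9377326965332), (46.668277740478516, 46.091758728027344), 15.610722541809082)
15.6917
```

View pics/scene1.png

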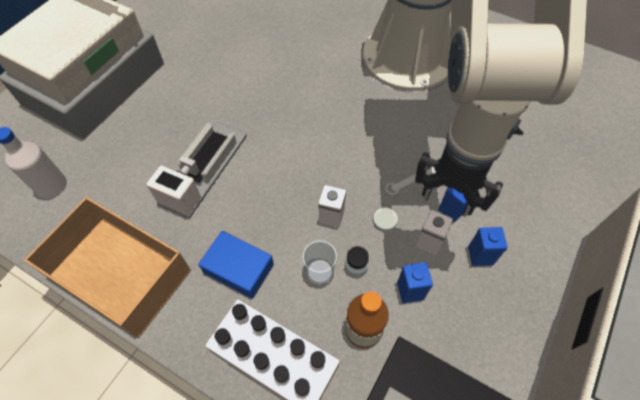

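Both stand upright where they were, the left at (437,228) and the right at (332,200). The right reads 279 g, so the left is the one to load. I pick it up again and lower it into the channel under force watch.

```bash
cat >> h.py <<'E'
YAW=5.2; a_=np.radians(YAW); U=np.array([np.cos(a_),np.sin(a_)]); V=np.array([-U[1],U[0]])
PIV=np.array([525.7,-253.4])            # channel midline at dock x=-40
def dk(x,y,z): return [*(PIV+U*(x+40)+V*y),z]
def fd(n=4):
    f=F(n)[0]; return np.array([f[:2]@U,f[:2]@V,f[2]])   # in dock axes
E
python3 - <<'E'
from h import *
X=(478.6,270.7,92.6)
pick(*X,lift=115)
r.move_straight(dk(-45,0,173),rot(90+YAW),speed=280)
r.move_straight(dk(-45,0,58+56),speed=120); r.wait(.2)
f0=fd(20); print("f0",f0.round(2),r.current_clock())
y=0.;z=56.
while z>22.6:
    z=max(z-1.5,22.5); r.move_straight(dk(-45,y,58+z),speed=40); f=fd(5)-f0
    print(z,y,f.round(1))
    if abs(f[1])>2: y+=np.sign(f[1])*.5; r.move_straight(dk(-45,y,58+z),speed=40); print("shift",y,(fd(5)-f0).round(1))
    if f[2]>6.5: print("stop",z); break
print(r.current_clock(),r.current_ee_pos(),r.current_width())
for c in("scene","top"):
    p,d=r.capture(c); cv2.imwrite(f"pics/{c}2.png",p[:,:,::-1])
q=cv2.imread("pics/scene2.png")[90:230,130:290]; cv2.imwrite("pics/crop3.png",cv2.resize(q,None,fx=4,fy=4,interpolation=2))
E
```

```text
width 45.1188284724571 45.49673855263476 f0 [0.14 0.09 0.08] lifted [-0.07  0.01 -6.54] std [0.47 0.4  0.41] g 675.0343654226001
f0 [-0.03  0.08 -6.62] 22.1833
54.5 0.0 [0.2 0.  0.2]
53.0 0.0 [-0.  -0.1  0.4]
51.5 0.0 [-0.5  0.2 -0.1]
50.0 0.0 [-0.2 -0.1 -0.5]
48.5 0.0 [ 0.1 -0.2 -0.1]
47.0 0.0 [0.3 0.  0.1]
45.5 0.0 [ 0.4 -0.3 -0.4]
44.0 0.0 [-0.2  0.3 -0.3]
42.5 0.0 [0.1 0.1 0.6]
41.0 0.0 [-0.  -0.3  0.2]
39.5 0.0 [ 0.2  0.3 -0.1]
38.0 0.0 [ 0.   0.1 -0.2]
36.5 0.0 [ 0.2 -0.6 -0.2]
35.0 0.0 [-0.3 -0.1 -0.2]
33.5 0.0 [0.  0.1 0.2]
32.0 0.0 [-0.1 -0.2 -0.1]
30.5 0.0 [ 0.3 -0.5  1.6]
29.0 0.0 [ 0.1 -0.3  3.9]
27.5 0.0 [ 0.7 -0.3  3.5]
26.0 0.0 [ 1.  -0.3  3.7]
24.5 0.0 [ 0.6 -0.8  4.2]
23.0 0.0 [ 1.2 -0.7  4. ]
22.5 0.0 [ 0.5 -0.1  5.2]
29.85 [ 520.75216919 -253.88289644   80.58555511] 45.56873753122345
```

View pics/crop3.png

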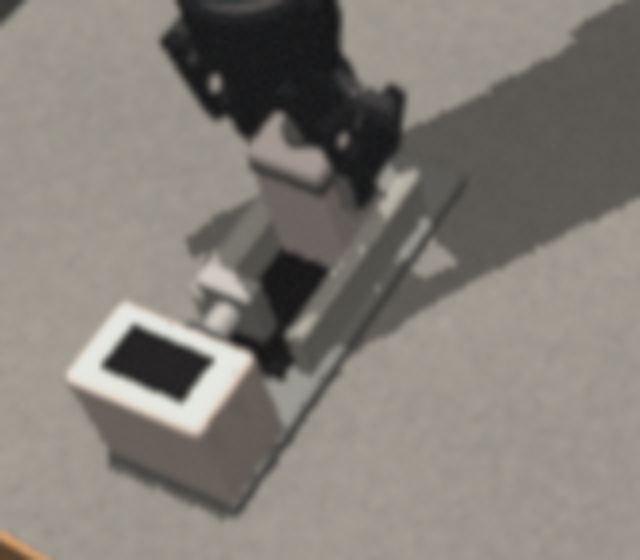

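The cartridge is down in the channel at (300,200) in the crop. It met no wall, and the tray force is about 4 N. Now I slide it forward and find the fitting and its stop by feel.

```bash
python3 - <<'E'
from h import *
Z=80.6; y=0.; L=[]
def go(x,v=40): r.move_straight(dk(x,y,Z),speed=v)
def lat(f):
    global y
    if abs(f[1]-b[1])>2.5: y+=.4*np.sign(f[1]-b[1]); print("shift",x,y)
b=fd(12); print("base",b.round(2))
for x in(-30,-20,-10,0): go(x,50); f=fd(5); L.append((x,f.round(1))); lat(f)
print(L); L=[]
slide=f[0]; xc=None; hit=False
while x<32:
    step=1. if (xc is None or x<xc+9) else .3
    x+=step; go(x); f=fd(4); L.append((round(x,1),*f.round(1))); lat(f)
    if xc is None and f[0]<slide-1.6: xc=x; print("contact",x)
    if f[0]<slide-5: hit=True; break
print(*L,sep="\n"); print("hit",hit,x,r.current_clock(),r.current_width())
E
```

```text
base [ 0.57 -0.28 -0.2 ]
[(-30, array([ 2.3,  0.9, -1.2])), (-20, array([1. , 0. , 0.6])), (-10, array([ 1. ,  0.9, -0.1])), (0, array([1.2, 0.6, 0.3]))]
contact 1.0
(1.0, np.float64(-3.2), np.float64(-0.3), np.float64(2.3))
(2.0, np.float64(-4.6), np.float64(-0.3), np.float64(3.2))
hit True 2.0 32.6167 45.18301662474511
```

Drag and tray friction together explain -4.6 N, so this is the fitting sliding and not the stop. I go on with a higher threshold.

```bash
python3 - <<'E'
from h import *
Z=80.6; y=0.; L=[]; x=2.
while x<27:
    x+=.8 if x<9.5 else .3
    r.move_straight(dk(x,y,Z),speed=40); f=fd(4); L.append((round(x,1),*map(float,f.round(1))))
    if f[0]<-8.5 or abs(f[1])>5 or abs(f[2])>8: break
print(*L,sep="\n"); print(x,r.current_clock(),r.current_width(),r.current_ee_pos())
E
```

```text
(2.8, -4.0, 0.5, 2.6)
(3.6, -2.9, 0.5, 1.4)
(4.4, -3.0, 0.5, 0.2)
(5.2, -2.8, 0.5, -0.2)
(6.0, -2.0, 0.8, -0.7)
(6.8, -2.2, 0.5, -1.1)
(7.6, -2.0, 0.4, -1.3)
(8.4, -1.8, 0.2, -1.7)
(9.2, -1.5, 0.6, -2.0)
(10.0, -4.3, 0.3, -1.1)
(10.3, -5.0, 0.0, 0.0)
(10.6, -4.7, 0.0, -0.3)
(10.9, -4.8, 0.2, 0.1)
(11.2, -4.9, -0.1, -0.1)
(11.5, -5.2, -0.2, 0.4)
(11.8, -5.5, -0.2, -0.1)
(12.1, -5.4, -0.3, 0.3)
(12.4, -5.2, -0.2, 0.2)
(12.7, -4.9, -0.1, -0.8)
(13.0, -5.0, 0.1, 0.0)
(13.3, -5.5, 0.3, -0.4)
(13.6, -4.6, 0.1, -0.5)
(13.9, -4.4, 0.2, -0.4)
(14.2, -4.6, -0.1, -0.1)
(14.5, -4.7, 0.4, -0.9)
(14.8, -4.4, 0.3, -1.3)
(15.1, -4.7, 0.3, -1.2)
(15.4, -4.9, 0.5, -1.6)
(15.7, -4.3, 0.6, -2.4)
(16.0, -5.3, 0.3, -2.2)
(16.3, -4.1, 0.4, -2.5)
(16.6, -4.4, 1.0, -2.8)
(16.9, -4.6, 0.6, -3.2)
(17.2, -4.0, 1.2, -3.0)
(17.5, -4.1, 0.6, -3.2)
(17.8, -5.0, 1.0, -3.5)
(18.1, -4.5, 1.6, -3.1)
(18.4, -4.2, 0.7, -3.8)
(18.7, -4.2, 0.3, -3.7)
(19.0, -4.3, 1.0, -3.3)
(19.3, -4.6, 0.6, -3.6)
(19.6, -3.9, 1.0, -2.9)
(19.9, -4.1, 1.2, -3.1)
(20.2, -4.2, 1.1, -3.1)
(20.5, -4.2, 1.2, -3.1)
(20.8, -4.2, 0.9, -2.7)
(21.1, -4.2, 1.1, -3.4)
(21.4, -4.4, 1.1, -2.9)
(21.7, -4.2, 1.2, -3.2)
(22.0, -4.5, 0.8, -2.8)
(22.3, -4.3, 1.1, -3.1)
(22.6, -4.4, 0.7, -2.7)
(22.9, -4.3, 1.2, -2.6)
(23.2, -4.5, 0.7, -2.7)
(23.5, -5.0, 0.9, -2.9)
(23.8, -4.9, 0.7, -2.4)
(24.1, -4.3, 0.4, -2.6)
(24.4, -5.9, 0.8, -1.9)
(24.7, -7.6, 0.9, -0.8)
(25.0, -8.4, 0.4, -0.1)
(25.3, -9.3, 0.5, 1.2)
25.300000000000036 51.9333 45.539088267511296 [ 589.61392616 -247.5864903    80.56038673]
```

The stop is felt at x≈24.4. Contact was at about 9.7, so the travel was about 14.7 mm, which fits a fitting that started at about 5 mm. Now I press to 15 N with the height eased slightly, hold, unload, release and rise.

```bash
python3 - <<'E'
from h import *
Z=80.6; y=0.; x=25.3; L=[]; f=np.array([-9.3,0,1.2])
for _ in range(14):
    x+=np.clip((-15.2-f[0])/-3.5,-.5,.6)
    if f[2]>0: Z+=.25
    r.move_straight(dk(x,y,Z),speed=40); f=fd(5); L.append((round(x,2),round(Z,2),*map(float,f.round(1))))
    if -16<f[0]<-14.5: break
h=[fd(5).round(1).tolist() for _ in range(12)]; print(*L,"hold",*h,sep="\n")
if np.mean(h,0)[0]<-13.8:
    for _ in range(4):
        x-=min(1.2,max(.2,(-4.5-f[0])/4)); r.move_straight(dk(x,y,Z),speed=40); f=fd(4); print("unload",round(x,2),f.round(1))
        if f[0]>-6: break
    r.gripper_to(62); print("released",fd(4).round(1))
    r.move_straight(dk(x,y,190),speed=220)
print(r.current_clock(),r.current_width())
E
```

```text
(np.float64(25.9), 80.85, -11.3, -0.5, 0.6)
(np.float64(26.5), 81.1, -12.5, -1.1, 0.3)
(np.float64(27.1), 81.35, -14.6, -1.8, 0.5)
hold
[-14.7, -1.5, -0.2]
[-14.8, -1.9, -0.1]
[-14.2, -1.8, -0.0]
[-14.2, -1.4, -0.0]
[-14.8, -1.2, 0.0]
[-14.5, -1.1, 0.2]
[-14.6, -1.8, 0.4]
[-14.5, -1.8, 0.2]
[-14.5, -1.4, 0.3]
[-14.4, -1.5, -0.2]
[-14.5, -1.4, -0.1]
[-14.5, -1.7, 0.1]
unload 25.9 [-10.2  -0.9  -2.7]
unload 24.7 [-5.9 -0.2 -3.3]
released [0.3 0.2 0.1]
55.5833 61.854794819180206
```

```bash
python3 - <<'E'
from h import *
r.reach([470,-60,260],rot(90+YAW))
for c in("scene","top"):
    p,d=r.capture(c); cv2.imwrite(f"pics/{c}3.png",p[:,:,::-1]); W=cloud(c,d).reshape(-1,3)
    q=W[:,:2]-PIV; x=q@U-40; y=q@V; h=W[:,2]; hs=cv2.cvtColor(p,cv2.COLOR_RGB2HSV).reshape(-1,3)
    m=(abs(y)<35)&(x>-30)&(x<62)&(h>102)&(h<130); print(c,m.sum(),"z",np.percentile(h[m],[5,50,95]).round(1),"dock xy",rect(np.c_[x,y][m]))
    t=W[m]; k=t[t[:,2]<114]; A=np.c_[k[:,:2]-k[:,:2].mean(0),np.ones(len(k))]; print("top tilt deg",np.degrees(np.linalg.lstsq(A,k[:,2],rcond=None)[0][:2]).round(2))
q=cv2.imread("pics/scene3.png")[90:230,130:350]; cv2.imwrite("pics/crop4.png",cv2.resize(q,None,fx=3.6,fy=3.6,interpolation=2))
print(r.current_clock())
E
```

```text
scene 439 z [104.3 109.5 117.3] dock xy ((25.319921493530273, 1.616119384765625), (47.868995666503906, 45.86981201171875), 89.8447265625)
top tilt deg [-1.12 -1.89]
top 141 z [106.2 110.5 117.7] dock xy ((22.043479919433594, -11.907953262329102), (23.913644790649414, 45.09858322143555), 88.46391296386719)
top tilt deg [0.26 6.43]
56.6083
```

View pics/crop4.png

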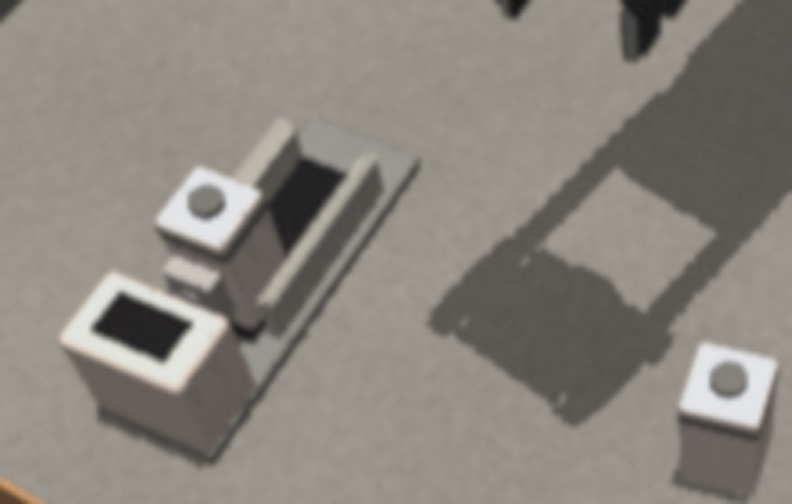

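View pics/top3.png

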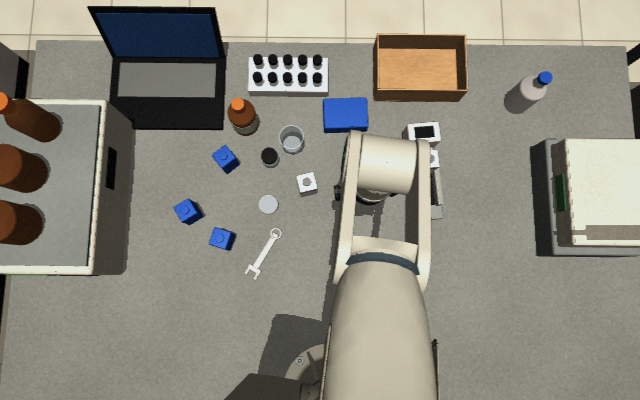

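The loaded cartridge stands square in the channel at crop (208,210), at dock x≈24. Its top is at 110 mm, so the tray is down, and it is against the fitting. The lighter one is at top (307,183) as before, and the bystanders have not moved.

```bash
python3 -c "
from workcell import r
r.close_job(); print(r.current_clock())"
```

```text
the job is handed in; nothing more can be done
the job is handed in; nothing more can be done
```

The job is done and handed in at about 57 s of the 72 s. The left cartridge was the heavier, so it is the one now in the dock.

- **Weighing:** I lifted the left one first (about 650–675 g) and stood it back, then the right one (about 279 g) and stood it back.
- **Loading:** I lowered the left one into the channel without touching the walls and slid it forward. It met the fitting at about dock x = 10 mm and the stop at about 24.4 mm.
- **Pressing:** It was held for about 1.2 s at a steady 14.5 N, with a highest reading of about 15 N. The tray may have carried up to about 2 N of that, so the fitting itself may have felt 13–14.5 N.
- **Last checks:** The scene camera shows the cartridge upright against the fitting with its top at about 110 mm, which means the tray is fully down. The lighter one stands where it was, the bystanders look unmoved, and the arm is clear.

**Check that disagreed:** the arm half hid the dock from the top camera, so its fit there was unusable and I relied on the scene camera.

**Unexplained:** a brief 4–5 N of drag at x = 1–3 mm, before the fitting, went away by itself.

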